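# Press the proud bushing home and shut the keeper

### The arm

A 6-joint arm with a two-finger parallel gripper is mounted at the origin on a cart in front of the work surface, level with it; the furniture and walls round the work are solid. World frame = base frame: x ahead of the robot, y to its left, z up, the work surface at z = 0. Lengths are in m, angles in rad, forces in N, time in s.
With the tool pointing down it reaches from about 0.325 to 0.85 m from the base axis. Payload 15.5 kg.
Tool frame: the origin (TCP) lies midway between the tips of the shut fingers; the grasp point (between the pads) lies 19 mm behind it (bot.tcp_to_grasp is the distance from the TCP to the grasp point, in m); z points along the fingers, y is the line along which they close (so a half turn about z gives the same grasp; the last joint's range is limited). The gripper opens to 91 mm and grips with 3 to 60 N. Pads are 32 mm wide; open, the fingers measure 118 mm over their backs; the gripper's body (76 mm by 178 mm) begins 60 mm behind the grasp point.
Start: joints at [1.157, 0.494, 1.345, -0, 1.302, -0.096], TCP at [0.195, 0.594, 0.214] pointing down, gripper open.
Joint ranges: [-2.91, 2.91], [-0.82, 2.16], [0.22, 2.67], [-1.22, 4.37], [0.12, 2.79], [-3.08, 3.08]. Speed limits (rad/s): [1.89, 1.89, 2.57, 3.01, 3.01, 3.01].

### API

Orientations are given as a unit quaternion [x, y, z, w].
In Python, from cell import bot, ticket, telemetry, capture, camera_params gives the robot as it stands (bot), with the cameras as plain functions, the job (ticket) and the readings (telemetry).
- The arm moves only by the tool drive_effector, called after "Call:" by a JSON object that holds its "method" and its "body", one argument or row to a line. Schema: {"type":"object","properties":{"rows":{"type":"array","items":{"type":"array","items":{"type":"array","items":{"type":"number"},"minItems":5,"maxItems":5},"minItems":1,"maxItems":20},"minItems":1,"maxItems":1},"grip_force":{"type":"number"},"only":{"type":"string"},"quiet":{"type":"boolean"},"lines":{"type":"string"}},"required":["rows"],"additionalProperties":false}. rows is a list that holds a single list of rows (three levels of brackets), with 1 to 20 rows, each of 5 numbers: the opening from 0.0 (shut) to 1.0 (fully open), then dx, dy, dz in units of 50 mm, then a turn about the tool's z in units of 0.2 rad; each row is the pose to reach, as a shift and turn from the pose commanded when the call began, along the tool's axes at that moment; what a row does not reach only later rows make up. A row lasts 1/10 s, in which the tool goes at most 0.05 m and 0.15 rad, less where a joint would pass 70% of its speed; a pose out of reach is approached as far as the arm can. The fingers move at their own pace and stop on an object; grip_force is the grip in N (left out, the last holds). Time passes only in rows, so rows that do not move let the fingers close. The tool returns the time, the measured TCP pose, the force, the opening and the grip force at its end. only (a regular expression) keeps the lines of the reply that match it, lines (a string "A,B") keeps lines A to B, and quiet returns only ok. Input that does not fit is refused with a message, and nothing moves.
- telemetry.read_state(): the state, without advancing time (a new reading comes with each control period).
- capture(name): name is "scene" or "top" or "wrist"; returns the picture (420x560x3 uint8, red, green, blue); there is no depth.
- camera_params(name): a dict with "mtx" (3x3 intrinsics, pixels), "D" ([k1, k2, p1, p2, k3] as OpenCV has them; the pictures are not rectified), "eye" and "orientation" of the camera in the world; the wrist camera has in their place "mount" (4x4, takes a point from camera to tool coordinates, whose origin is the TCP and whose axes are the flange's). Camera axes: x right, y down, z forward; pixel columns grow to the right and rows downward; lengths in m; the calibration is good to about 2 mm. A picture is of the moment at which its call begins: read the wrist's pose just before it. camera_params takes no time and is no camera call.
- ticket.finish_job(): hands the job in; it is judged then, once.
The state is a dict: "t": time; "joint_positions": joint angles; "joint_vel": joint speeds; "tau": joint torques, N m; "position": TCP position; "tcp_rot": TCP orientation; "ft_force": force on the tool from outside, world axes, zero at the start; "moment": the same for the moment, N m; "grip_width": opening from 0.0 (shut) to 1.0 (fully open); "grip_force": force on a finger pad.
Only numpy, scipy, OpenCV 4.12 (cv2) and the standard library are available. Lean on these libraries where they do the work, as an engineer would, in place of code of your own. Each camera call takes 0.05 s, during which the arm holds its last target. There are 200 camera calls.

### The job

One of the four bushings in the aluminium setting fixture stands proud of the other three: with the fingertips, press it gently down until it is home, level with the others, without touching the other three. Then push the fixture's keeper plate by its upright tab, away from you, fully forward to its stop over the bushings' rims, and withdraw. Only press and push: do not lift anything, do not ram the parts, and leave the loose things round the fixture where they are.

Things in the scene. Friction and masses are not known exactly. Their poses are not given: they have to be found in the camera images.
- fixture: Fixed aluminium fixture, base 110 (x) x 186 (y) x 12 mm; origin: centre of its underside, at table height. x points from keeper to bushing row (ahead, turned 0 to 29 deg left), y along the row, z up. Four dark collars (35 mm wide, tops 28 mm above the table) at x = +30, y = -66, -22, 22, 66 mm each hold a bushing; home tops are 38 mm above the table. Screw heads reach 46 mm.
- proud_top (a point): Centre of the top (22 mm across) of the bushing that stands proud, in any of the four collars, 10 to 14 mm higher than the others at the start. Home, it is 38 mm above the table, level with them. May be pressed anywhere on its top.
- proud_slide (a joint): How far the proud bushing is pressed down, m: 0.002 to 0.006 at the start, 0.016 home on a hard stop; falls if it is lifted. It slides only straight up and down in its collar, about 3 N of friction, no spring: it stays where it is left.
- proud_bushing: The proud bushing itself, a steel tube 22 mm in diameter, 26 mm tall; origin at the centre of its underside, z up.
- keeper_tab (a point): Middle of the upper edge of the tab's rear face (toward the robot, looking to -x of the fixture), 75 mm above the table. The tab is an upright steel blade, 56 mm wide along y, 5 mm thick, on the rear edge of the keeper plate (40 x 162 x 4 mm, top 43 mm above the table), which lies on two rails between the bushings and the robot.
- keeper (a joint): Travel of the keeper plate along the fixture's x, m: 0 to 0.004 (open) at the start, 0.018 at its hard stop (shut). About 2 N of friction, no spring: it stays where it is left. Open, its front edge is 20 to 24 mm short of the row's axis; shut, 6 mm.
- level_a: One of the three bushings that are already home, steel tube 22 mm in diameter, 26 mm tall, standing firmly in its collar; origin at the centre of its underside, 12 mm above the table. Not to be touched.
- level_b: One of the three bushings that are already home, steel tube 22 mm in diameter, 26 mm tall, standing firmly in its collar; origin at the centre of its underside, 12 mm above the table. Not to be touched.
- level_c: One of the three bushings that are already home, steel tube 22 mm in diameter, 26 mm tall, standing firmly in its collar; origin at the centre of its underside, 12 mm above the table. Not to be touched.
- spare_bushing: Loose pale bushing, 21 mm in diameter, 27 mm tall, standing on the table left of the fixture; origin at the centre of its underside. A bystander, to be left alone.
- check_weight: Loose small white check weight with a knob, 14 mm across, 22 mm high, standing left of the fixture; origin at the centre of its underside. A bystander, to be left alone.
- lock_ring: Loose black ring with a small screw, 33 mm across, 12 mm high, on the table between fixture and robot; origin at the centre of its underside. A bystander, to be left alone.
- die_cup: Loose dark cup-shaped die, 28 mm across, 27 mm high, on the table between fixture and robot; origin at the centre of its underside. A bystander, to be left alone.
- spanner: Loose steel spanner, 28 x 166 x 9 mm, lying on the right; origin at the centre of its underside. A bystander, to be left alone.
- funnel: Loose white funnel, 63 mm across, 52 mm high, standing on its mouth on the right; origin at the centre of its underside. A bystander, to be left alone.

How it is judged:
By the outcome, as a careful person would: the job done as asked, in the order asked, and still so for the second after the job is handed in, with the robot touching nothing.
It also fails if it takes over 38 s, if anything falls off the work surface, if the arm or the gripper's body presses on something with over 40 N, if the wrist force passes 120 N, or if a joint passes its speed limit or range.

## Working session

There is one attempt and no reset: what is moved stays moved. The work goes in short steps, Python scripts to look and compute and a tool call to move; the robot and the scene stay as the last step left them, time stands still between calls to the robot, and variables do not carry over. Pictures are saved under pics/ and viewed, at most 10 in all, crops included, and the job is handed in when it is done.

```bash
ls; mkdir -p pics; python3 - <<'E'
from cell import bot, ticket, telemetry, capture, camera_params
import cv2
s=telemetry.read_state();print(s)
for n in("scene","top"):
    im=capture(n);cv2.imwrite(f"pics/{n}0.png",im[:,:,::-1]);p=camera_params(n);print(n,p)
print(camera_params("wrist"))
E
```

```text
cell.py
pics
{'t': 0.0, 'joint_positions': array([ 1.15750522e+00,  4.94211058e-01,  1.34613636e+00, -2.36666960e-05,
        1.30253640e+00, -9.54956961e-02]), 'joint_vel': array([ 0.00020057,  0.00021266, -0.00146046,  0.00038744,  0.00062203,
       -0.00041853]), 'tau': array([-2.55606110e-04, -8.78808761e+01, -3.81857944e+01,  7.08263693e-02,
        5.28140436e-02, -1.19141700e-04]), 'position': array([0.19513692, 0.59333664, 0.21331918]), 'tcp_rot': array([ 1.58226755e-01,  9.87402591e-01, -6.27677340e-04, -1.51425640e-04]), 'ft_force': array([0.12209763, 0.49966344, 0.47640806]), 'moment': array([ 0.0161169 , -0.00414467, -0.02885194]), 'grip_force': 0.0, 'grip_width': 0.9988514891367007}
scene {'mtx': array([[538.5403729 ,   0.        , 284.04789688],
       [  0.        , 538.5403729 , 206.17268478],
       [  0.        ,   0.        ,   1.        ]]), 'D': array([0.0678342, 0.       , 0.       , 0.       , 0.       ]), 'eye': array([0.10579782, 0.86855847, 1.59466813]), 'orientation': array([-0.2230846 ,  0.93751541, -0.26041108,  0.05902697])}
top {'mtx': array([
[... 242 characters left out ...]
.19973853, 0.05708675, 1.50171998]), 'orientation': array([ 0.70869257, -0.69717475,  0.07716759, -0.07581149])}
{'mtx': array([[363.94096089,   0.        , 282.28743936],
       [  0.        , 363.94096089, 208.49680711],
       [  0.        ,   0.        ,   1.        ]]), 'D': array([0.02415942, 0.        , 0.        , 0.        , 0.        ]), 'mount': array([[-2.84062422e-04, -9.70843141e-01, -2.39715487e-01,
         6.65277360e-02],
       [ 9.99999959e-01, -2.80039822e-04, -5.08422299e-05,
         1.84110538e-04],
       [-1.77700522e-05, -2.39715492e-01,  9.70843181e-01,
        -1.70133909e-01],
       [ 0.00000000e+00,  0.00000000e+00,  0.00000000e+00,
         1.00000000e+00]])}
```

View pics/top0.png

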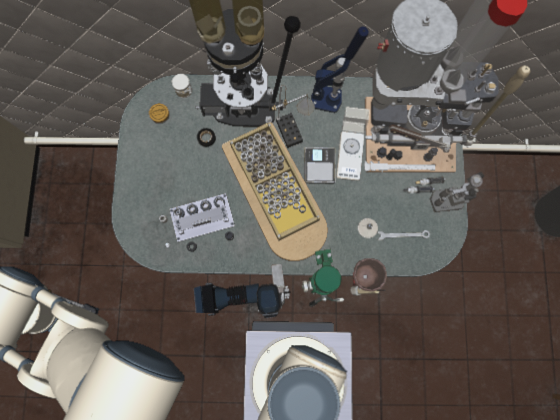

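View pics/scene0.png

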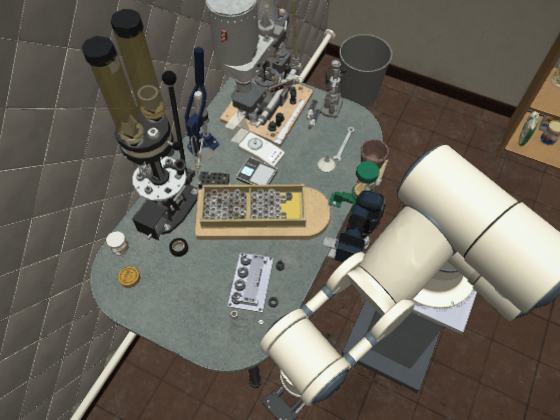

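The top view shows the fixture around (202,217) with its row on the far side. The scene view shows it around (250,281). Next I'll enlarge both.

```bash
cat > h.py <<'E'
import numpy as np, cv2
from scipy.spatial.transform import Rotation as R
from cell import bot, ticket, telemetry, capture, camera_params
def cam(n,st=None):
    p=camera_params(n)
    if n!="wrist": return p["mtx"],p["D"],R.from_quat(p["orientation"]).as_matrix(),np.array(p["eye"])
    st=st or telemetry.read_state(); T=np.eye(4);T[:3,:3]=R.from_quat(st["tcp_rot"]).as_matrix();T[:3,3]=st["position"]
    M=T@p["mount"]; return p["mtx"],p["D"],M[:3,:3],M[:3,3]
def cast(c,uv,z):
    K,D,Rm,e=c; q=cv2.undistortPoints(np.array(uv,float).reshape(-1,1,2),K,D)[:,0]
    d=np.c_[q,np.ones(len(q))]@Rm.T; return e+d*((z-e[2])/d[:,2])[:,None]
def proj(c,P):
    K,D,Rm,e=c; r=cv2.Rodrigues(Rm.T)[0]
    return cv2.projectPoints(np.array(P,float).reshape(-1,1,3),r,-Rm.T@e,K,np.array(D))[0][:,0]
E
python3 - <<'E'
import cv2,numpy as np
a=cv2.imread("pics/top0.png")[185:260,150:250];b=cv2.imread("pics/scene0.png")[240:330,215:295]
a=cv2.resize(a,(600,450),interpolation=cv2.INTER_CUBIC)
cv2.imwrite("pics/a.png",a)
from h import *
print(cast(cam("top"),[[175,215],[228,201],[232,228],[177,238],[202,217]],.02))
E
```

```text
[[0.50074429 0.39194487 0.02      ]
 [0.5488466  0.22653057 0.02      ]
 [0.46226332 0.21055153 0.02      ]
 [0.42765664 0.38107285 0.02      ]
 [0.49576896 0.30634502 0.02      ]]
```

View pics/a.png

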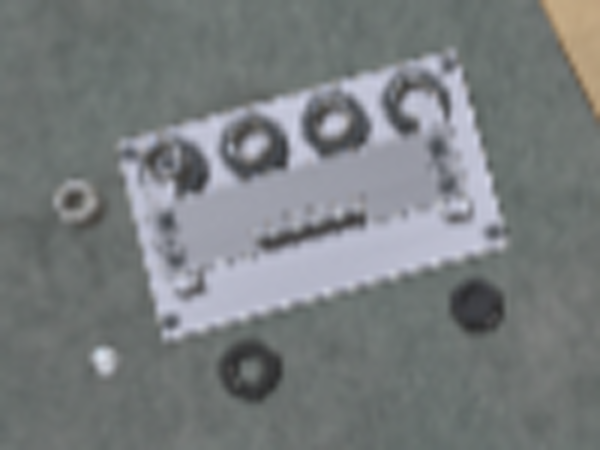

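```bash
python3 - <<'E'
from h import *
s=telemetry.read_state();M=R.from_quat(s["tcp_rot"]).as_matrix();print(M.round(3))
c=cam("top");P=cast(c,np.array([[120,145],[455,52],[505,240],[168,337]])/6+[150,185],.012)
print(P.round(4),P.mean(0));d=(P[0]-P[1]+P[3]-P[2]);yaw=np.arctan2(-d[0],d[1]);print("yaw",np.degrees(yaw),[np.linalg.norm(P[i]-P[i-1]) for i in range(4)])
W=np.array([P[:,0].mean()-.0,P[:,1].mean(),.25]); print("tool shift",M.T@(W-s["position"]))
print("tool x ang",np.degrees(np.arctan2(M[1,0],M[0,0])),"y",np.degrees(np.arctan2(M[1,1],M[0,1])))
E
```

```text
[[-0.95   0.312 -0.   ]
 [ 0.312  0.95  -0.001]
 [ 0.    -0.001 -1.   ]]
[[0.521  0.4109 0.012 ]
 [0.5747 0.2353 0.012 ]
 [0.4734 0.2049 0.012 ]
 [0.4189 0.3791 0.012 ]] [0.49700481 0.30755417 0.012     ]
yaw 17.183891746177917 [np.float64(0.1069308248795901), np.float64(0.18358158638037686), np.float64(0.1057770501155413), np.float64(0.18246678344047393)]
tool shift [-0.37604385 -0.17728291 -0.03643621]
tool x ang 161.79236093757584 y 71.79236719631592
```

Careful with the scale: shifts go in units of 50 mm and turns go in units of 0.2 rad. That gives: -0.376 m is -7.52, -0.177 m is -3.54, -0.618 rad is -3.09.

Call:
{"method": "drive_effector", "body": {
  "rows": [
    [[0, -0.6, -0.28, -0.4, -0.25], [0, -1.2, -0.56, -0.72, -0.5], [0, -2, -0.94, -0.72, -0.85], [0, -2.8, -1.32, -0.72, -1.2], [0, -3.6, -1.7, -0.72, -1.55], [0, -4.4, -2.08, -0.72, -1.9], [0, -5.2, -2.46, -0.72, -2.25], [0, -6, -2.84, -0.72, -2.6], [0, -6.8, -3.2, -0.72, -2.9], [0, -7.3, -3.44, -0.72, -3.05], [0, -7.52, -3.54, -0.72, -3.09], [0, -7.52, -3.54, -0.72, -3.09], [0, -7.52, -3.54, -0.72, -3.09], [0, -7.52, -3.54, -0.72, -3.09]]
  ]
}}

```text
t: 1.5
position: [0.4962, 0.3091, 0.2499]
tcp_rot: [-0.15, 0.989, 0.0, -0.0]
ft_force: [0.1, 0.0, -0.4]
grip_width: 0.005
grip_force: 0.0
```

```bash
python3 - <<'E'
from h import *
s=telemetry.read_state();im=capture("wrist")[:,:,::-1];cv2.imwrite("pics/w1.png",im)
np.savez("w1.npz",p=s["position"],q=s["tcp_rot"]);print(s["position"],s["joint_vel"].round(3),s["joint_positions"].round(2))
cv2.imwrite("pics/w1b.png",cv2.resize(im,(784,588),interpolation=cv2.INTER_CUBIC))
E
```

```text
[0.49616093 0.30905273 0.24990193] [ 0.003 -0.003 -0.    -0.002 -0.001 -0.005] [ 0.45  0.4   1.4   0.    1.34 -1.42]
```

View pics/w1b.png

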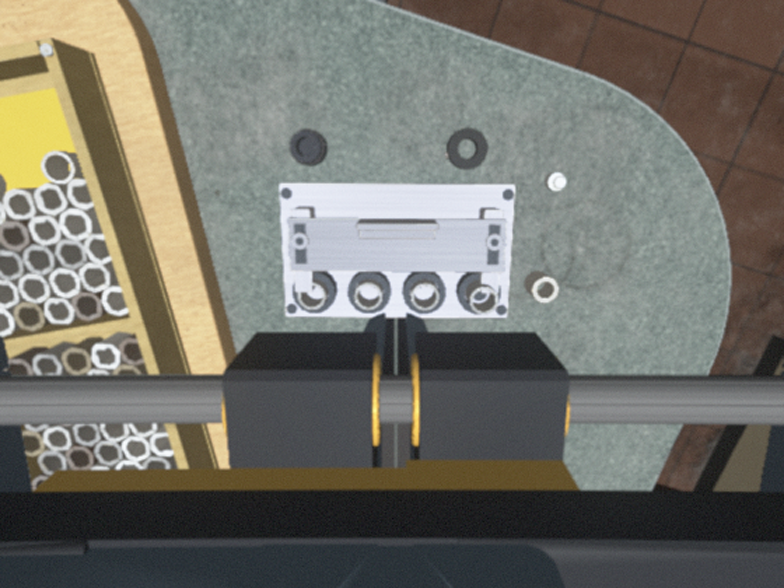

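The wrist view, scaled ×1.4, shows the base corners at (279,184), (517,185), (509,317) and (285,317). The bushings sit along row v≈292. The rightmost one (482,295), which is fixture y=+66, looks proud. The screws are at (300,241) and (494,241), and the tab is at (397,228).

```bash
cat > fit.py <<'E'
from h import *
def rigid(Q,P): # fixture xy Q -> world P
    q,p=Q-Q.mean(0),P-P.mean(0);a=np.arctan2((q[:,0]*p[:,1]-q[:,1]*p[:,0]).sum(),(q*p).sum())
    r=np.array([[np.cos(a),-np.sin(a)],[np.sin(a),np.cos(a)]]);t=P.mean(0)-r@Q.mean(0)
    return a,t,r,np.linalg.norm(Q@r.T+t-P,axis=1)
E
python3 - <<'E'
from fit import *
d=np.load("w1.npz");c=cam("wrist",{"position":d["p"],"tcp_rot":d["q"]})
uv=np.array([[279,184],[517,185],[509,317],[285,317]])/1.4
P=cast(c,uv,.012)[:,:2];Q=np.array([[-55,-93],[-55,93],[55,93],[55,-93]])/1000.
a,t,r,e=rigid(Q,P);print("wrist",np.degrees(a),t,e)
f=lambda pts:(r.T@(np.array(pts)-t).T).T
for n,u,z in[("tops@38",[[314,292],[370,291],[425,292],[482,295]],.038),("last@50",[[482,295]],.050),("screws@46",[[300,241],[494,241]],.046),("tab@75",[[358,231],[438,231],[397,222]],.075)]:
    print(n,(f(cast(c,np.array(u)/1.4,z)[:,:2])*1000).round(1).tolist())
# compare with top
ct=cam("top");Pt=cast(ct,np.array([[168,337],[120,145],[455,52],[505,240]])/6+[150,185],.012)[:,:2]
a2,t2,r2,e2=rigid(Q[[1,2,3,0]],Pt);print("top",np.degrees(a2),t2,e2)
im=cv2.imread("pics/w1.png");
E
```

```text
wrist 17.046094983313395 [0.49723624 0.31114958] [0.00086777 0.001072   0.00126731 0.00087492]
tops@38 [[26.4, -64.5], [25.4, -21.2], [26.1, 21.2], [28.3, 65.3]]
last@50 [[25.3, 63.2]]
screws@46 [[-14.3, -72.1], [-14.8, 70.9]]
tab@75 [[-25.4, -27.1], [-25.6, 27.0], [-31.6, -0.8]]
top 17.14215004226544 [0.49700481 0.30755417] [0.00221205 0.0020768  0.00232164 0.00287839]
```

Call:
{"method": "drive_effector", "body": {
  "rows": [
    [[0, -0.6, -0.4, 0.6, 0], [0, -1.2, -0.8, 1.2, 0], [0, -1.6, -1.2, 1.6, 0], [0, -1.6, -1.2, 1.6, 0], [0, -1.6, -1.2, 1.6, 0]]
  ]
}}

```text
t: 2.05
position: [0.5908, 0.2748, 0.1694]
tcp_rot: [-0.149, 0.989, -0.0, -0.001]
ft_force: [0.5, 0.3, -0.5]
grip_width: 0.007
grip_force: 0.0
```

```bash
python3 - <<'E'
from h import *
s=telemetry.read_state();im=capture("wrist")[:,:,::-1];cv2.imwrite("pics/w2.png",im)
np.savez("w2.npz",p=s["position"],q=s["tcp_rot"]);print(s["position"],s["joint_vel"].round(3))
c=cam("wrist",s);print(proj(c,[[.497,.311,.012]]))
cv2.imwrite("pics/w2b.png",cv2.resize(im[60:330,170:530],(800,600),interpolation=cv2.INTER_CUBIC))
E
```

```text
[0.59079713 0.27483083 0.16940668] [ 0.014 -0.032  0.002  0.     0.004  0.   ]
[[354.62836851 103.8150381 ]]
```

View pics/w2b.png

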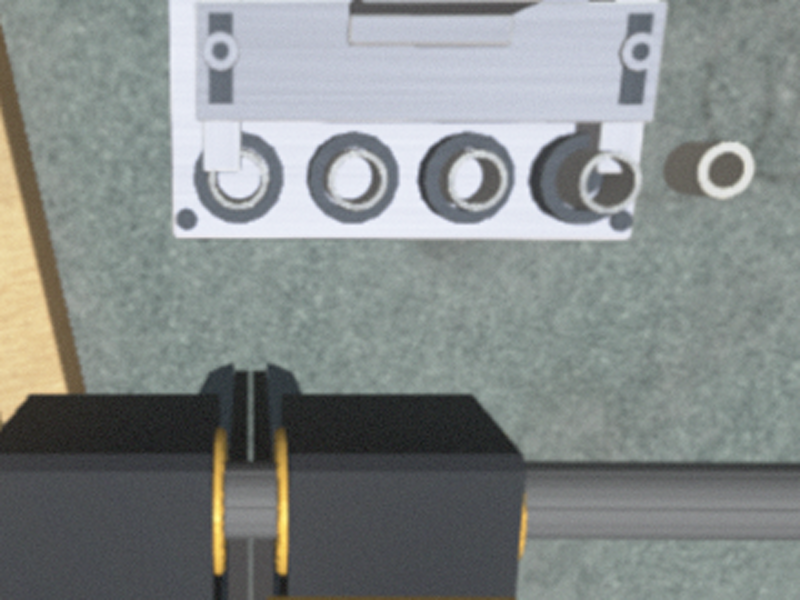

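Now it's clear: the rightmost bushing is proud (top at view (610,183)), so it is the fixture y=+66 one. Rail ends reach past the keeper near the outer bushings at view (205–240, 122–172), so I'll locate them before pressing.

```bash
python3 - <<'E'
from fit import *
d=np.load("w2.npz");c=cam("wrist",{"position":d["p"],"tcp_rot":d["q"]})
px=lambda u:np.array(u,float)/2.2222+[170,60]
P=np.vstack([cast(c,px([[238,178],[359,181],[476,181]]),.038),cast(c,px([[174,238],[630,238]]),.012)])[:,:2]
Q=np.array([[30,-66],[30,-22],[30,22],[55,-93],[55,93]])/1000.
a,t,r,e=rigid(Q,P);print(np.degrees(a),t,e.round(4))
f=lambda u,z:((cast(c,px(u),z)[:,:2]-t)@r*1000).round(1).tolist()
for z in(.048,.050,.052):print(z,f([[610,183]],z))
for z in(.02,.03,.039):print("rail",z,f([[205,172],[240,172],[240,122],[600,172]],z))
print("keeper front",f([[198,118],[652,122]],.043),"screws",f([[220,51],[640,51]],.046))
print("collar",f([[239,178],[353,178],[465,178]],.028),"tab",f([[348,45],[512,45]],.043), f([[348,2],[530,2]],.075))
np.savez("fix.npz",a=a,t=t)
# tool tip outline in tool coordinates, at TCP height plane
print("tips at tcp z",f([[205,365],[300,365],[252,372]],d["p"][2]))
T=R.from_quat(d["q"]).as_matrix();print("tool x vs fixture deg",np.degrees(np.arctan2(-T[1,0],-T[0,0])-a),"tcp fix",((d["p"][:2]-t)@r*1000).round(1))
E
```

```text
17.006108358535275 [0.49719424 0.31025661] [0.0005 0.0007 0.0007 0.0008 0.001 ]
0.048 [[30.6, 65.9]]
0.05 [[30.4, 65.0]]
0.052 [[30.3, 64.1]]
rail 0.02 [[28.3, -78.9], [28.2, -65.3], [9.5, -65.3], [28.1, 73.8]]
rail 0.03 [[27.8, -78.3], [27.7, -65.2], [9.6, -65.2], [27.6, 69.6]]
rail 0.039 [[27.3, -77.9], [27.3, -65.1], [9.7, -65.1], [27.2, 65.7]]
keeper front [[8.4, -79.9], [9.7, 80.3]] screws [[-13.8, -71.9], [-13.7, 71.8]]
collar [[30.1, -65.6], [30.0, -22.4], [29.9, 19.9]] tab [[-16.1, -27.6], [-16.1, 29.0]] [[-25.4, -31.7], [-25.3, 23.6]]
tips at tcp z [[62.6, -71.3], [62.5, -50.5], [64.1, -61.0]]
tool x vs fixture deg 0.18955031784032222 tcp fix [ 79.1 -61.3]
```

Call:
{"method": "drive_effector", "body": {
  "rows": [
    [[0, 0.2, 0.8, 0, 0], [0, 0.4, 1.6, 0, 0], [0, 0.62, 2.2, 0.4, 0], [0, 0.62, 2.46, 1, 0], [0, 0.62, 2.46, 1.6, 0], [0, 0.62, 2.46, 2, 0], [0, 0.62, 2.46, 2.14, 0], [0, 0.62, 2.46, 2.14, 0], [0, 0.62, 2.46, 2.14, 0]]
  ]
}}

```text
t: 3.0
position: [0.5257, 0.3834, 0.0645]
tcp_rot: [-0.15, 0.989, 0.0, 0.001]
ft_force: [0.0, 0.8, -0.3]
grip_width: 0.005
grip_force: 0.0
```

```bash
cat > st.py <<'E'
from fit import *
s=telemetry.read_state();d=np.load("fix.npz");a=d["a"];r=np.array([[np.cos(a),-np.sin(a)],[np.sin(a),np.cos(a)]])
print(s["t"],"fix mm",(((s["position"][:2]-d["t"])@r)*1000).round(1),"z",round(s["position"][2]*1000,2),s["ft_force"].round(2),s["joint_vel"].round(3))
E
python3 st.py
```

```text
3.0 fix mm [48.7 61.6] z 64.5 [ 0.02  0.83 -0.27] [-0.005 -0.004 -0.005  0.    -0.002 -0.   ]
```

Call:
{"method": "drive_effector", "body": {
  "rows": [
    [[0, 0.03, 0, 0.08, 0], [0, 0.03, 0, 0.16, 0], [0, 0.03, 0, 0.22, 0], [0, 0.03, 0, 0.26, 0], [0, 0.03, 0, 0.3, 0], [0, 0.03, 0, 0.34, 0], [0, 0.03, 0, 0.38, 0], [0, 0.03, 0, 0.4, 0], [0, 0.03, 0, 0.4, 0]]
  ]
}}

```text
t: 3.9
position: [0.5239, 0.3823, 0.0427]
tcp_rot: [-0.149, 0.989, 0.0, -0.0]
ft_force: [0.3, -1.5, -0.4]
grip_width: 0.006
grip_force: 0.0
```

```bash
python3 st.py
```

```text
3.9 fix mm [46.6 61.1] z 42.75 [ 0.32 -1.5  -0.39] [ 0.     0.001 -0.002  0.002  0.001  0.   ]
```

In the tool's units: 0.003 m is 0.06, 0.002 m is 0.04.

Call:
{"method": "drive_effector", "body": {
  "rows": [
    [[0, 0, 0, 0.02, 0], [0, 0, 0, 0.04, 0], [0, 0, 0, 0.06, 0], [0, 0, 0, 0.06, 0]]
  ]
}}

```text
t: 4.3
position: [0.5239, 0.3823, 0.0398]
tcp_rot: [-0.15, 0.989, 0.0, -0.0]
ft_force: [0.8, -0.7, 0.4]
grip_width: 0.002
grip_force: 0.0
```

```bash
python3 st.py;  python3 - <<'E'
from h import *
im=capture("wrist")[:,:,::-1];cv2.imwrite("pics/w3.png",im)
cv2.imwrite("pics/w3b.png",cv2.resize(im[60:360,80:480],(800,600),interpolation=cv2.INTER_CUBIC))
E
```

```text
4.3 fix mm [46.6 61.1] z 39.79 [ 0.85 -0.67  0.37] [ 0.002 -0.    -0.001 -0.002  0.003 -0.001]
```

View pics/w3b.png

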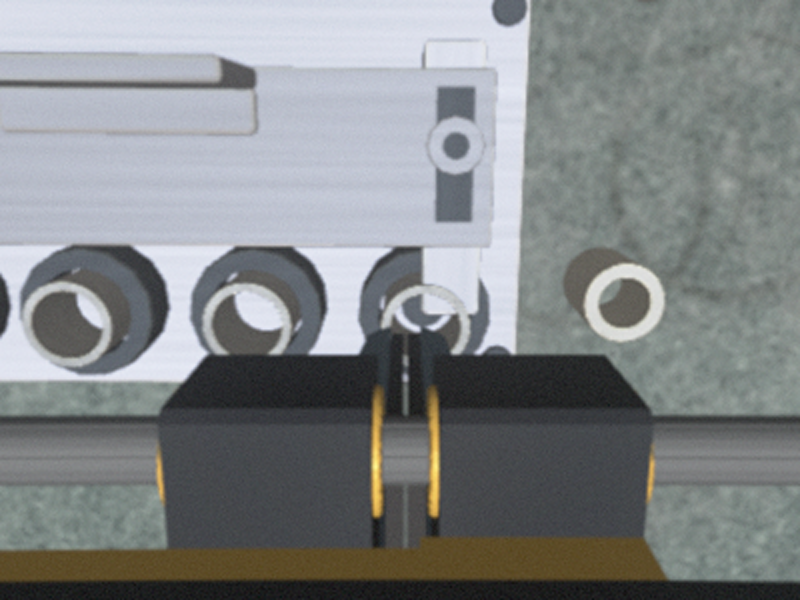

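The fingertips sit on the front half of the proud bushing at (425,320), and they are clear of its neighbour and the rail. I'll go on down until the stop is felt.

In the tool's units: 0.0015 m is 0.03, 0.001 m is 0.02.

Call:
{"method": "drive_effector", "body": {
  "rows": [
    [[0, 0, 0, 0.01, 0], [0, 0, 0, 0.02, 0], [0, 0, 0, 0.03, 0], [0, 0, 0, 0.03, 0]]
  ]
}}

```text
t: 4.75
position: [0.5239, 0.3823, 0.0385]
tcp_rot: [-0.15, 0.989, 0.0, 0.0]
ft_force: [1.0, -0.5, 3.4]
grip_width: 0.001
grip_force: 1.3
```

```bash
python3 st.py
```

```text
4.75 fix mm [46.6 61.1] z 38.45 [ 0.98 -0.46  3.36] [-0.    -0.002  0.    -0.002 -0.001  0.001]
```

In the tool's units: 0.0005 m is 0.01.

Call:
{"method": "drive_effector", "body": {
  "rows": [
    [[0, 0, 0, 0.01, 0], [0, 0, 0, 0.01, 0]]
  ]
}}

```text
t: 4.95
position: [0.524, 0.3824, 0.0383]
tcp_rot: [-0.15, 0.989, 0.0, 0.0]
ft_force: [-2.4, -0.4, 8.6]
grip_width: 0.006
grip_force: 4.4
```

```bash
python3 st.py
```

```text
4.95 fix mm [46.7 61.1] z 38.34 [-2.37 -0.37  8.63] [ 0.002 -0.001  0.002  0.    -0.002 -0.002]
```

Call:
{"method": "drive_effector", "body": {
  "rows": [
    [[0, 0, 0, 0.006, 0], [0, 0, 0, 0.006, 0]]
  ]
}}

```text
t: 5.15
position: [0.524, 0.3824, 0.0383]
tcp_rot: [-0.15, 0.989, 0.0, 0.0]
ft_force: [-2.6, -2.2, 13.0]
grip_width: 0.007
grip_force: 6.2
```

```bash
python3 st.py
```

```text
5.15 fix mm [46.8 61.1] z 38.29 [-2.61 -2.17 13.01] [-0.     0.001 -0.    -0.001  0.     0.   ]
```

Hard stop reached: force rises with no motion at z≈38.3. I'll rise, go behind the tab and look.

Call:
{"method": "drive_effector", "body": {
  "rows": [
    [[0, 0, 0, -0.2, 0], [0, 0, 0, -0.8, 0], [0, 0, 0, -1.6, 0], [0, 0.6, -0.4, -2, 0], [0, 1.2, -0.8, -2, 0], [0, 1.8, -1.1, -2, 0], [0, 2.16, -1.22, -2, 0], [0, 2.16, -1.22, -2, 0], [0, 2.16, -1.22, -2, 0]]
  ]
}}

```text
t: 6.05
position: [0.4393, 0.2924, 0.1382]
tcp_rot: [-0.149, 0.989, 0.0, 0.001]
ft_force: [0.7, 0.1, 0.7]
grip_width: 0.003
grip_force: 0.0
```

```bash
python3 st.py
python3 - <<'E'
from h import *
s=telemetry.read_state();im=capture("wrist")[:,:,::-1];cv2.imwrite("pics/w4.png",im)
t=capture("scene")[:,:,::-1]
a=cv2.resize(im,(400,300));b=cv2.resize(t[245:320,215:290],(400,400),interpolation=cv2.INTER_CUBIC)
o=np.zeros((400,800,3),np.uint8);o[:300,:400]=a;o[:,400:]=b;cv2.imwrite("pics/w4b.png",o)
E
```

```text
6.05 fix mm [-60.6  -0.1] z 138.18 [0.7  0.05 0.73] [ 0.005  0.017 -0.026  0.    -0.001 -0.   ]
```

View pics/w4b.png

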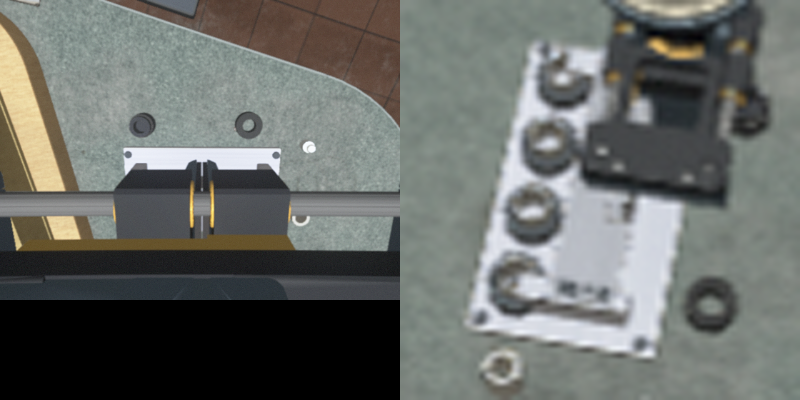

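The bushing now looks level with its neighbours in the scene view, at about (515,275) in the crop. The area behind the tab is clear.

In the tool's units: 0.06 m is 1.2, 0.079 m is 1.58.

Call:
{"method": "drive_effector", "body": {
  "rows": [
    [[0, 0, 0, 0.6, 0], [0, 0, 0, 1.2, 0], [0, 0, 0, 1.58, 0], [0, 0, 0, 1.58, 0], [0, -0.06, 0, 1.58, 0], [0, -0.12, 0, 1.58, 0], [0, -0.16, 0, 1.58, 0], [0, -0.2, 0, 1.58, 0], [0, -0.24, 0, 1.58, 0], [0, -0.28, 0, 1.58, 0], [0, -0.32, 0, 1.58, 0], [0, -0.36, 0, 1.58, 0], [0, -0.4, 0, 1.58, 0], [0, -0.4, 0, 1.58, 0]]
  ]
}}

```text
t: 7.55
position: [0.4583, 0.2981, 0.0586]
tcp_rot: [-0.15, 0.989, 0.0, 0.0]
ft_force: [-0.3, -0.5, 0.2]
grip_width: 0.005
grip_force: 0.0
```

```bash
python3 st.py
```

```text
7.55 fix mm [-40.8  -0.2] z 58.6 [-0.31 -0.54  0.25] [-0.001 -0.002  0.004  0.001 -0.006 -0.   ]
```

Call:
{"method": "drive_effector", "body": {
  "rows": [
    [[0, -0.02, 0, 0, 0], [0, -0.04, 0, 0, 0], [0, -0.06, 0, 0, 0], [0, -0.08, 0, 0, 0], [0, -0.1, 0, 0, 0], [0, -0.12, 0, 0, 0], [0, -0.12, 0, 0, 0]]
  ]
}}

```text
t: 8.25
position: [0.4638, 0.2998, 0.0586]
tcp_rot: [-0.15, 0.989, 0.0, 0.0]
ft_force: [-1.9, -1.3, -0.0]
grip_width: 0.001
grip_force: 0.5
```

```bash
python3 st.py
```

```text
8.25 fix mm [-35.   -0.2] z 58.58 [-1.86 -1.31 -0.03] [ 0.001  0.001  0.001  0.    -0.004  0.002]
```

Call:
{"method": "drive_effector", "body": {
  "rows": [
    [[0, -0.01, 0, 0, 0], [0, -0.02, 0, 0, 0], [0, -0.02, 0, 0, 0]]
  ]
}}

```text
t: 8.55
position: [0.4645, 0.3, 0.0586]
tcp_rot: [-0.15, 0.989, -0.0, -0.0]
ft_force: [-1.5, -1.2, 0.3]
grip_width: -0.002
grip_force: 1.1
```

```bash
python3 st.py
```

```text
8.55 fix mm [-34.2  -0.2] z 58.58 [-1.5  -1.24  0.33] [-0.001 -0.002  0.002 -0.002 -0.002 -0.001]
```

In the tool's units: -0.001 m is -0.02, -0.0005 m is -0.01.

Call:
{"method": "drive_effector", "body": {
  "rows": [
    [[0, -0.01, 0, 0, 0], [0, -0.02, 0, 0, 0], [0, -0.02, 0, 0, 0]]
  ]
}}

```text
t: 8.85
position: [0.4646, 0.3, 0.0585]
tcp_rot: [-0.15, 0.989, -0.0, -0.001]
ft_force: [-6.8, -2.2, 5.4]
grip_width: 0.003
grip_force: 3.6
```

```bash
python3 st.py
```

```text
8.85 fix mm [-34.2  -0.2] z 58.52 [-6.82 -2.2   5.36] [-0.001  0.001  0.001 -0.001 -0.004  0.   ]
```

Call:
{"method": "drive_effector", "body": {
  "rows": [
    [[0, -0.01, 0, 0, 0], [0, -0.02, 0, 0, 0], [0, -0.02, 0, 0, 0]]
  ]
}}

```text
t: 9.15
position: [0.4647, 0.3001, 0.0585]
tcp_rot: [-0.15, 0.989, -0.0, -0.002]
ft_force: [-11.1, -3.2, 8.9]
grip_width: 0.002
grip_force: 6.1
```

```bash
python3 st.py
```

```text
9.15 fix mm [-34.1  -0.2] z 58.52 [-11.14  -3.16   8.94] [-0.001  0.001  0.003 -0.002 -0.002 -0.   ]
```

It's at the stop. I'll withdraw straight back, then go up and check.

In the tool's units: -0.12 m is -2.4, -0.105 m is -2.1.

Call:
{"method": "drive_effector", "body": {
  "rows": [
    [[0, 0.1, 0, 0, 0], [0, 0.3, 0, 0, 0], [0, 0.4, 0, -0.4, 0], [0, 0.4, 0, -1, 0], [0, 0.4, 0, -1.8, 0], [0, -0.4, -0.4, -2.4, 0], [0, -1.2, -0.8, -2.4, 0], [0, -2, -1.2, -2.4, 0], [0, -2.1, -1.2, -2.4, 0], [0, -2.1, -1.2, -2.4, 0], [0, -2.1, -1.2, -2.4, 0]]
  ]
}}

```text
t: 10.25
position: [0.5833, 0.2745, 0.1782]
tcp_rot: [-0.15, 0.989, -0.0, -0.001]
ft_force: [-0.0, 0.5, 0.2]
grip_width: 0.003
grip_force: 0.0
```

```bash
python3 st.py
python3 - <<'E'
from fit import *
s=telemetry.read_state();im=capture("wrist")[:,:,::-1];np.savez("w5.npz",p=s["position"],q=s["tcp_rot"])
cv2.imwrite("pics/w5b.png",cv2.resize(im[60:330,170:530],(800,600),interpolation=cv2.INTER_CUBIC))
E
```

```text
10.25 fix mm [ 71.9 -59.4] z 178.24 [-0.05  0.52  0.24] [ 0.009 -0.011  0.008 -0.     0.001 -0.002]
```

View pics/w5b.png

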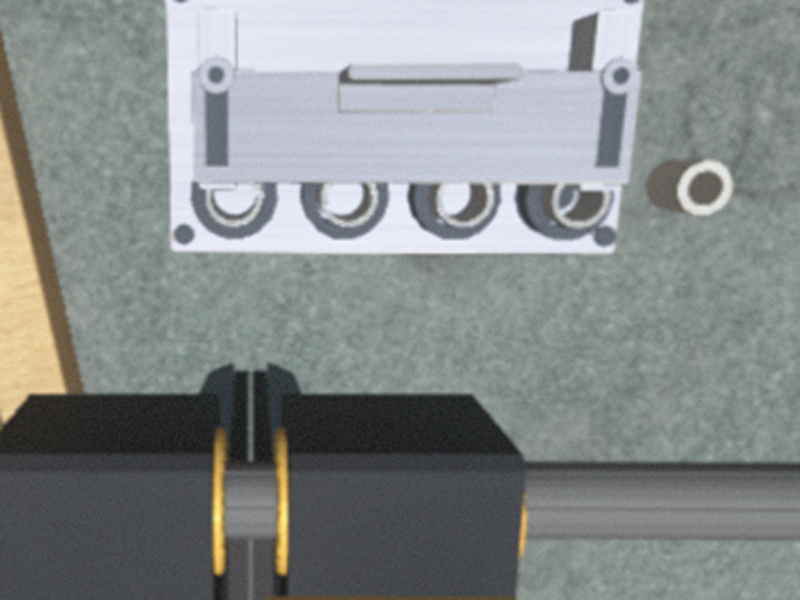

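```bash
python3 - <<'E'
from fit import *
d=np.load("w5.npz");c=cam("wrist",{"position":d["p"],"tcp_rot":d["q"]});F=np.load("fix.npz");a=F["a"];r=np.array([[np.cos(a),-np.sin(a)],[np.sin(a),np.cos(a)]])
px=lambda u:np.array(u,float)/2.2222+[170,60]
f=lambda u,z:((cast(c,px(u),z)[:,:2]-F["t"])@r*1000).round(1).tolist()
print(f([[172,250],[617,253]],.012),"edge",f([[200,186],[628,182]],.043),"tops",f([[235,197],[347,200],[464,200],[582,200]],.038))
E
```

```text
[[53.9, -92.1], [54.7, 93.4]] edge [[25.4, -78.2], [23.7, 80.3]] tops [[29.8, -65.3], [30.8, -22.7], [30.7, 21.6], [30.7, 66.1]]
```

The wrist view and measurements agree. The keeper's front edge is at x≈24 mm, which is shut. All four tops fit the 38 mm plane, with the pressed one at y=66.1.

```bash
python3 -c "
from cell import bot, ticket, telemetry, capture, camera_params
print(ticket.finish_job())"
```

```text
the job is handed in; nothing more can be done
None
```

Job handed in at about 10 s: I pressed the proud bushing (the leftmost, fixture y=+66 mm) to its hard stop, level with the others, then pushed the keeper plate fully forward to its stop and withdrew the arm clear; no verdict was returned.

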